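# Sort outgoing parcels into the routing trays

### The job

Sort the four parcels into the trays by the colour of their labels or caps: the mailing tube standing upright in the red tray, the black case flat in the yellow tray, and both cartons in the blue tray, the big brown one flat on the tray's floor and the small white one squarely on top of it, centred. Set each parcel down rather than dropping it, label up, let go of all of them, and leave the pen cup, the tape roll and the scanner where they are.

Things in the scene. Friction and masses are not known exactly. Their poses are not given: they have to be found in the camera images.
- big_carton: Big brown cardboard carton with a blue label on top, 90 x 60 x 50 mm (x, y, height), 0.22 to 0.45 kg; lies flat on the bench at the start, label up, any of four spots, turned up to 0.6 rad; at yaw 0 its long side runs along world x. Origin: centre of its underside; its x is the long side, z up.
- small_carton: Small white carton with a blue label on top, 70 x 45 x 35 mm (x, y, height), 0.06 to 0.13 kg; lies flat on the bench at the start, label up, any of four spots, turned up to 0.6 rad; at yaw 0 its long side runs along world x. Origin: centre of its underside; its x is the long side, z up.
- mailing_tube: Short brown cardboard mailing tube with red end caps, standing upright, a closed cylinder 50 mm in diameter, 85 mm high, 0.08 to 0.15 kg; on any of the same four spots. Origin: centre of its underside; z up along its axis.
- hard_case: Black hard plastic case with a yellow label on top, 80 x 50 x 42 mm (x, y, height), 0.14 to 0.28 kg; lies flat on the bench at the start, label up, any of four spots, turned up to 0.6 rad; at yaw 0 its long side runs along world x. Origin: centre of its underside; its x is the long side, z up.
- tray_blue: Blue tray: open square white plastic, 140 x 140 mm outside, 32 mm high, walls and floor 4 mm thick (inside 132 x 132 mm, floor 4 mm above the bench), with a blue card 24 mm wide and 100 mm long level with the rim outside its far (+x) side. Fixed to the bench. Origin: centre of its underside; x points to its card, z up. The three trays stand in a row along y in any order, turned up to 0.12 rad.
- tray_red: Red tray: open square white plastic, 140 x 140 mm outside, 32 mm high, walls and floor 4 mm thick (inside 132 x 132 mm, floor 4 mm above the bench), with a red card 24 mm wide and 100 mm long level with the rim outside its far (+x) side. Fixed to the bench. Origin: centre of its underside; x points to its card, z up. The three trays stand in a row along y in any order, turned up to 0.12 rad.
- tray_yellow: Yellow tray: open square white plastic, 140 x 140 mm outside, 32 mm high, walls and floor 4 mm thick (inside 132 x 132 mm, floor 4 mm above the bench), with a yellow card 24 mm wide and 100 mm long level with the rim outside its far (+x) side. Fixed to the bench. Origin: centre of its underside; x points to its card, z up. The three trays stand in a row along y in any order, turned up to 0.12 rad.
- pen_cup: Bystander: dark steel cup with pens, 72 mm in diameter, 90 mm high (pens to 140 mm). Loose. Origin: centre of its underside.
- tape_roll: Bystander: roll of tan packing tape lying flat, 100 mm in diameter, 48 mm high. Loose. Origin: centre of its underside.
- scanner: Bystander: grey and black hand scanner lying on the bench; head 90 x 60 x 40 mm, from 15 mm behind to 75 mm ahead of the origin along x; handle 34 mm wide, 30 mm high, reaching 110 mm behind it. Loose. Origin: on its underside near the joint of head and handle; x points to the red window.
Not all that is in view belongs to the job. Leave any turquoise look-alike of the big_carton alone.

How it is judged:
By the outcome, as a careful person would: the job done as asked, in the order asked, and still so for the second after the job is handed in, with the robot touching nothing.
It also fails if it takes over 120 s, if anything falls off the work surface, if the arm or the gripper's body presses on something with over 40 N, if the wrist force passes 120 N, or if a joint passes its speed limit or range.

### The arm

A 7-joint arm with a two-finger parallel gripper is mounted at the origin on the work surface. World frame = base frame: x ahead of the robot, y to its left, z up, the work surface at z = 0. Lengths are in mm, angles in rad, forces in N, time in s.
With the tool pointing down it reaches from about 425 to 950 mm from the base axis. Payload 4.7 kg.
Tool frame: the origin (TCP) lies on the centre line of the jaws, within the pads' length; the fingertips stand 14 mm ahead of it and the grasp point (between the pads) lies 5 mm behind it (arm.finger_overhang is the distance from the TCP to the fingertips, in mm); z points along the fingers, y is the direction in which the jaws open and shut (so a half turn about z gives the same grasp; the last joint's range is limited). The gripper opens to 85 mm and grips with 20 to 120 N. Pads are 22 mm wide; open, the fingers measure 114 mm over their backs; the gripper's body (76 mm by 85 mm) begins 54 mm behind the grasp point. The pads swing forward as they close: fully open they stand 13 mm farther back than shut.
Start: joints at [-1.205, 0.469, -0.049, 1.532, 0.024, 1.141, -0.082], TCP at [259.583, 623.108, 245.335] pointing down, gripper open.
Joint ranges: [-2.59, 2.59], [-0.33, 1.99], [-1.39, 1.29], [0.1, 2.45], [-1.04, 4.18], [0.21, 1.99], [-2.66, 2.66]. Speed limits (rad/s): [2.57, 2.57, 3.14, 3.14, 3.14, 3.14, 3.14].

### API

Orientations are given as a unit quaternion [x, y, z, w].
In Python, from rig import arm gives the robot as it stands.
- The arm moves only by the shell command python3 -m creep 'ROWS' [OPENING] [FORCE]. ROWS is JSON, a list of rows, each an object with "travel": the shift along the tool's x, y, z normalised to -1 to 1, where 1 is 0.2 m, a list of three; "turn": the turn, a rotation vector about the tool's x, y, z normalised to -1 to 1, where 1 is pi/4 rad, a list of three. In form: [{"travel": [tx, ty, tz], "turn": [ax, ay, az]}, ...]. A call has 1 to 20 rows; each row is the pose to reach, as a shift and turn from the pose commanded when the call began, along the tool's axes at that moment; what a row does not reach only later rows make up. A row lasts 1/8 s, in which the tool goes at most 62.5 mm and 10.7 degrees, less where a joint would pass 70% of its speed; a pose out of reach is approached as far as the arm can. A call with a number of a shift or a turn outside -1 to 1 is refused whole. A call with a gripper value outside its range is refused whole. OPENING is the opening, from -1 (shut) to 1 (fully open), set as the call begins (- or left out, the last holds). The fingers move at their own pace and stop on an object; FORCE is the grip in N (left out, the last holds). Time passes only in rows, so rows that repeat a pose let the fingers close. It gives the time, the measured TCP pose, the force and the opening at its end, in the units of the state.
- arm.read_state(): the state, without advancing time (a new reading comes with each control period).
- arm.get_image(name): name is "scene" or "top" or "wrist"; returns a dict with "frame" (400x640x3 uint8, red, green, blue), "fx", "fy", "cx", "cy" (pixels), "camera_from_world" (4x4, takes a point from world to camera coordinates). Camera axes: x right, y down, z forward; pixel columns grow to the right and rows downward; lengths in mm; the calibration is good to about 2 mm. A picture is of the moment at which its call begins. There is no depth.
- arm.finish_job(): hands the job in, once; it reports no verdict.
The state is a dict: "t": time; "joint_positions": joint angles; "joint_vel": joint speeds; "tau": joint torques, N m; "eef_pos": TCP position; "tool_rot": TCP orientation; "wrist_force": force on the tool from outside, world axes, zero at the start; "ft_torque": the same for the moment, N m; "grip_width": opening from 0.0 (shut) to 1.0 (fully open).
Only numpy, scipy, OpenCV 4.12 (cv2) and the standard library are available. Lean on these libraries where they do the work, as an engineer would, in place of code of your own. Each camera call takes 0.05 s, during which the arm holds its last target. There are 200 camera calls.

## Working session

There is one attempt and no reset: what is moved stays moved. The work goes in short steps, Python scripts to look and compute and a shell command to move; the robot and the scene stay as the last step left them, time stands still between calls to the robot, and variables do not carry over. Pictures are saved under pics/ and viewed, on a budget of 14 in all, crops included, one or two more only if the job needs it, and the job is handed in when it is done.

```bash
ls; mkdir -p pics
python3 - <<'E'
from rig import arm
import cv2
print(arm.read_state())
for n in ("top","scene"):
    d=arm.get_image(n); cv2.imwrite(f"pics/{n}0.png",d["frame"][:,:,::-1]); print(n,d["fx"],d["fy"],d["cx"],d["cy"],d["camera_from_world"].tolist() if hasattr(d["camera_from_world"],'tolist') else d["camera_from_world"])
E
```

```text
pics
{'t': 0.0, 'joint_positions': array([-1.20489937,  0.46947245, -0.04861016,  1.53371106,  0.02410836,
        1.14101644, -0.08228964]), 'joint_vel': array([-0.00031281, -0.00017624, -0.00154283,  0.00056361, -0.00070651,
        0.00011424, -0.00263027]), 'tau': array([ 5.33806851e-04, -5.10329282e+01, -4.66691726e-02, -2.37712330e+01,
        1.05770896e-02,  7.44717516e-03,  1.36705529e-05]), 'eef_pos': array([259.38301951, 622.55482945, 244.23329911]), 'tool_rot': array([ 1.96089757e-01,  9.80585430e-01, -9.97755744e-04, -1.60597062e-04]), 'wrist_force': array([-0.60141776, -0.17945917, -0.5511115 ]), 'ft_torque': array([-0.0390116 ,  0.00875558,  0.00062345]), 'grip_width': 0.9957811602994269}
top 395.1847049459836 395.1847049459836 315.00043077686894 197.782464700509 [[0.010764096214517132, -0.9999392436359147, -0.002375556675616859, 10.602435363928887], [-0.9882699087853881, -0.01027649033626711, -0.1523711952295744, 467.90173567480184], [0.15233752532454076, 0.003987829384898521, -0.9883204822297226, 967.4582252285579], [0.0, 0.0, 0.0, 1.0]]
scene 373.3589394369181 373.3589394369181 319.75104329481536 200.98490467249687 [[-0.4703479865725801, 0.8824741573529081, 0.0034832644738087577, 209.6874003001188], [0.7084362932599287, 0.37993562554340804, -0.5947831023449403, -310.88464145026296], [-0.5262041333163894, -0.2772873636630664, -0.8038786774343091, 1209.3256183451945], [0.0, 0.0, 0.0, 1.0]]
```

View pics/top0.png

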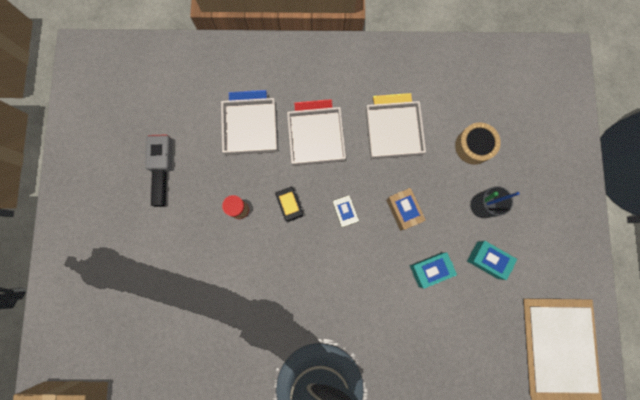

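View pics/scene0.png

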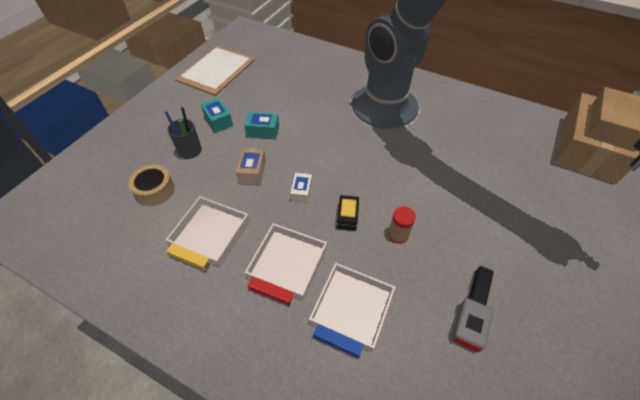

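The top view shows the blue, red and yellow trays at columns 249, 316 and 396 around row 130. The parcels are in row ~207: tube at column 234, case at 290, small carton at 345 and big brown carton at 407. Two turquoise decoys sit at (434,270) and (494,260). The scene view agrees.

```bash
cat > h.py <<'E'
from rig import arm
import numpy as np, cv2
from scipy.spatial.transform import Rotation as R
def ray(d,uv,z):
    T=np.array(d["camera_from_world"]); Rm,t=T[:3,:3],T[:3,3]; c=-Rm.T@t
    uv=np.atleast_2d(uv); p=np.c_[(uv[:,0]-d["cx"])/d["fx"],(uv[:,1]-d["cy"])/d["fy"],np.ones(len(uv))]@Rm
    return (c+p*((z-c[2])/p[:,2])[:,None])[:,:2]
def proj(d,P):
    T=np.array(d["camera_from_world"]); p=np.atleast_2d(P)@T[:3,:3].T+T[:3,3]
    return np.c_[p[:,0]/p[:,2]*d["fx"]+d["cx"],p[:,1]/p[:,2]*d["fy"]+d["cy"]]
def blobs(d,col,z,amin=40):
    """colour blobs -> centre, long-axis yaw, sides on plane z"""
    h=cv2.cvtColor(d["frame"],cv2.COLOR_RGB2HSV)
    rng=dict(red=[(0,150,70),(8,255,255)],blue=[(105,120,50),(125,255,255)],yellow=[(15,120,120),(32,255,255)],white=[(0,0,175),(179,45,255)])[col]
    m=cv2.inRange(h,*map(np.array,rng))
    if col=="red": m|=cv2.inRange(h,np.array((172,150,70)),np.array((179,255,255)))
    out=[]
    for c in cv2.findContours(m,cv2.RETR_EXTERNAL,cv2.CHAIN_APPROX_NONE)[0]:
        if cv2.contourArea(c)<amin: continue
        w=ray(d,c[:,0,:].astype(float),z).astype(np.float32)
        (x,y),s,a=cv2.minAreaRect(w); 
        if s[0]<s[1]: a+=90; s=s[::-1]
        a=(a+90)%180-90
        px=c[:,0].mean(0)
        out.append((px.round().astype(int).tolist(),(round(x,1),round(y,1)),round(float(np.radians(a)),3),(round(s[0],1),round(s[1],1))))
    return out
def go(x,y,z,yaw):
    """shift (units of 0.2 m) and turn about tool z (units pi/4) to put the TCP there, jaws opening along yaw+90deg"""
    s=arm.read_state(); r=R.from_quat(s["tool_rot"]); M=r.as_matrix()
    sh=M.T@(np.array([x,y,z])-s["eef_pos"])/200
    cur=np.arctan2(M[1,0],M[0,0]); dy=(yaw-cur+np.pi/2)%np.pi-np.pi/2
    print("t",round(s["t"],2),"travel",sh.round(3),"turn z",round(-dy/(np.pi/4),3), "tilt",(-M[:2,2]).round(3),"q7",s["joint_positions"].round(2)[-1])
E
python3 - <<'E'
from h import *
d=arm.get_image("top")
for c,z in(("red",85),("yellow",42),("blue",50),("red",32),("yellow",32),("blue",32),("blue",35)):
    print(c,z)
    for b in blobs(d,c,z): print("  ",b)
E
```

```text
red 85
   ([233, 206], (439.2, 212.1), 1.122, (50.5, 45.0))
   ([313, 105], (696.5, 23.4), -1.466, (90.9, 18.3))
yellow 42
   ([288, 203], (453.1, 82.1), 0.373, (53.1, 36.8))
   ([392, 98], (733.2, -183.4), -1.48, (99.9, 21.5))
blue 50
   ([435, 270], (291.1, -278.8), -1.19, (52.8, 40.3))
   ([495, 260], (317.0, -426.7), 1.051, (53.0, 40.3))
   ([346, 211], (434.3, -60.4), 0.332, (36.3, 26.1))
   ([407, 208], (441.7, -214.2), 0.427, (51.0, 38.6))
   ([502, 198], (470.3, -453.1), -1.242, (83.2, 7.8))
   ([247, 95], (736.0, 195.7), -1.495, (94.5, 19.1))
red 32
   ([233, 206], (446.2, 223.4), 1.122, (53.3, 47.5))
   ([313, 105], (717.9, 24.0), -1.466, (96.0, 19.4))
yellow 32
   ([288, 203], (454.5, 82.8), 0.373, (53.6, 37.2))
   ([392, 98], (737.4, -185.4), -1.48, (100.9, 21.8))
blue 32
   ([435, 270], (290.7, -284.1), -1.19, (53.8, 41.1))
   ([495, 260], (317.0, -434.8), 1.051, (54.0, 41.0))
   ([346, 211], (436.5, -61.8), 0.332, (37.0, 26.6))
   ([407, 208], (444.0, -218.3), 0.427, (52.0, 39.3))
   ([502, 198], (473.2, -461.7), -1.242, (84.7, 8.0))
   ([247, 95], (743.7, 199.1), -1.495, (96.2, 19.4))
blue 35
   ([435, 270], (290.8, -283.2), -1.19, (53.6, 41.0))
   ([495, 260], (317.0, -433.5), 1.051, (53.8, 40.9))
   ([346, 211], (436.1, -61.5), 0.332, (36.9, 26.5))
   ([407, 208], (443.6, -217.6), 0.427, (51.8, 39.1))
   ([502, 198], (472.7, -460.2), -1.242, (84.4, 7.9))
   ([247, 95], (742.4, 198.6), -1.495, (96.0, 19.4))
```

```bash
python3 -c "
from h import *
go(440,212,190,1.96)"
```

```text
t 0.15 travel [-1.623 -1.548  0.275] turn z 1.002 tilt [0.001 0.001] q7 -0.08
```

```bash
python3 -m creep '[{"travel":[-0.81,-0.77,0],"turn":[0,0,0]},{"travel":[-0.81,-0.77,0],"turn":[0,0,0]},{"travel":[-0.81,-0.77,0],"turn":[0,0,0]},{"travel":[-0.81,-0.77,0],"turn":[0,0,0]},{"travel":[-0.81,-0.77,0],"turn":[0,0,0]}]' 1 40
python3 -m creep '[{"travel":[-0.81,-0.77,0.27],"turn":[0,0,1]},{"travel":[-0.81,-0.77,0.27],"turn":[0,0,1]},{"travel":[-0.81,-0.77,0.27],"turn":[0,0,1]},{"travel":[-0.81,-0.77,0.27],"turn":[0,0,1]},{"travel":[-0.81,-0.77,0.27],"turn":[0,0,1]},{"travel":[-0.81,-0.77,0.27],"turn":[0,0,1]},{"travel":[-0.81,-0.77,0.27],"turn":[0,0,1]}]'
python3 - <<'E'
from h import *
go(440,212,60,1.96)
d=arm.get_image("wrist"); cv2.imwrite("pics/w1.png",d["frame"][:,:,::-1])
for b in blobs(d,"red",85): print(b)
E
```

```text
t: 0.78
eef_pos: [351.9, 415.4, 245.4]
tool_rot: [0.199, 0.98, -0.0, 0.0]
wrist_force: [0.9, 0.4, 0.2]
grip_width: 1.001
t: 1.65
eef_pos: [439.7, 216.2, 191.5]
tool_rot: [0.555, 0.832, 0.0, -0.0]
wrist_force: [-0.4, 0.1, 0.2]
grip_width: 0.997
t 1.65 travel [-0.021 -0.007  0.657] turn z 0.007 tilt [-0.    -0.001] q7 -0.08
([322, 202], (437.9, 216.2), -0.708, (51.4, 49.5))
```

View pics/w1.png

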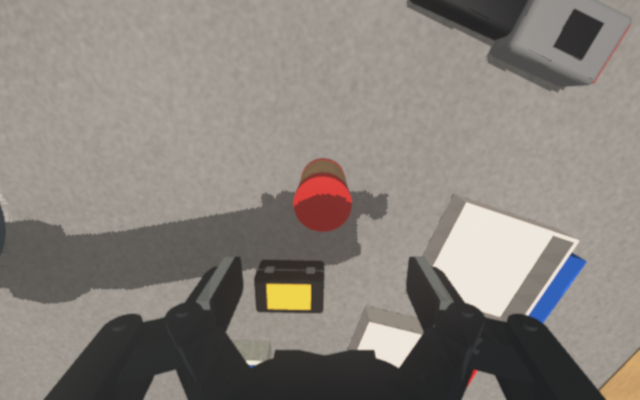

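The wrist view shows the tube's red cap at about (322,202), which works out to (438,216) and agrees with the top view. The tool is over it, so I'll descend and grip.

```bash
python3 -m creep '[{"travel":[0,0,0.2],"turn":[0,0,0]},{"travel":[0,0,0.4],"turn":[0,0,0]},{"travel":[0,0,0.6],"turn":[0,0,0]},{"travel":[0,0,0.68],"turn":[0,0,0]},{"travel":[0,0,0.68],"turn":[0,0,0]}]' 1 40
python3 -m creep '[{"travel":[0,0,0],"turn":[0,0,0]},{"travel":[0,0,0],"turn":[0,0,0]},{"travel":[0,0,0],"turn":[0,0,0]},{"travel":[0,0,0],"turn":[0,0,0]},{"travel":[0,0,0],"turn":[0,0,0]},{"travel":[0,0,0],"turn":[0,0,0]}]' -1 40
python3 -m creep '[{"travel":[0,0,-0.15],"turn":[0,0,0]},{"travel":[0,0,-0.3],"turn":[0,0,0]},{"travel":[0,0,-0.4],"turn":[0,0,0]},{"travel":[0,0,-0.4],"turn":[0,0,0]}]'
python3 -c "
from h import *
go(636,15,145,1.18)"
```

```text
t: 2.33
eef_pos: [439.9, 214.6, 54.9]
tool_rot: [0.556, 0.831, -0.001, -0.0]
wrist_force: [0.0, 0.6, -0.3]
grip_width: 1.002
t: 3.08
eef_pos: [441.0, 214.7, 56.7]
tool_rot: [0.556, 0.831, 0.001, 0.0]
wrist_force: [-1.1, -0.2, 6.3]
grip_width: 0.578
t: 3.58
eef_pos: [441.2, 214.8, 136.9]
tool_rot: [0.556, 0.831, 0.002, 0.001]
wrist_force: [0.2, 0.9, -1.1]
grip_width: 0.577
t 3.58 travel [-1.294  0.521 -0.039] turn z 0.995 tilt [-0.004 -0.003] q7 -0.05
```

```bash
python3 -m creep '[{"travel":[-0.16,0.06,-0.05],"turn":[0,0,0]},{"travel":[-0.36,0.14,-0.05],"turn":[0,0,0]},{"travel":[-0.56,0.22,-0.05],"turn":[0,0,0]},{"travel":[-0.76,0.3,-0.05],"turn":[0,0,0]},{"travel":[-0.9,0.36,-0.05],"turn":[0,0,0]}]'
python3 -m creep '[{"travel":[-0.15,0.06,0],"turn":[0,0,0.2]},{"travel":[-0.3,0.12,0],"turn":[0,0,0.4]},{"travel":[-0.38,0.16,0],"turn":[0,0,0.6]},{"travel":[-0.39,0.16,0],"turn":[0,0,0.8]},{"travel":[-0.39,0.16,0],"turn":[0,0,1]},{"travel":[-0.39,0.16,0],"turn":[0,0,1]}]'
python3 - <<'E'
from h import *
go(636,15,62,1.18)
d=arm.get_image("wrist"); cv2.imwrite("pics/w2.png",d["frame"][:,:,::-1])
for c in("red","yellow","blue"):
  for b in blobs(d,c,32): print(c,b)
print(proj(d,[636,15,4]))
E
```

```text
t: 4.2
eef_pos: [575.8, 73.1, 144.0]
tool_rot: [0.557, 0.83, -0.001, -0.0]
wrist_force: [-0.2, 0.8, -0.6]
grip_width: 0.573
t: 4.95
eef_pos: [633.9, 15.4, 143.8]
tool_rot: [0.832, 0.556, -0.001, -0.0]
wrist_force: [-0.4, 0.6, -2.1]
grip_width: 0.574
t 4.95 travel [0.003 0.011 0.409] turn z -0.003 tilt [0.002 0.001] q7 -0.22
red ([324, 297], (595.8, -82.9), 0.881, (136.5, 121.0))
red ([410, 153], (715.9, 24.4), -1.471, (99.5, 22.9))
yellow ([482, 301], (738.6, -143.1), -1.232, (51.2, 12.1))
yellow ([98, 213], (441.8, 81.7), 0.371, (53.9, 36.7))
[[326.55852766 191.54574146]]
```

View pics/w2.png

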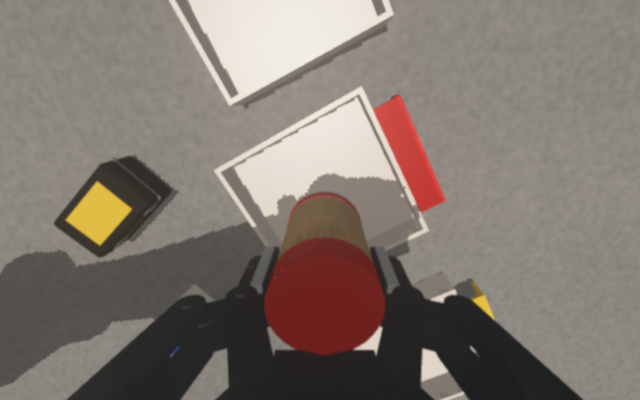

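The wrist view shows the tube hanging over the red tray. The card at (410,153) gives a tray centre of about (634,16), so the tool is within 1 mm. Lowering it.

```bash
python3 -m creep '[{"travel":[0,0,0.15],"turn":[0,0,0]},{"travel":[0,0,0.28],"turn":[0,0,0]},{"travel":[0,0,0.35],"turn":[0,0,0]},{"travel":[0,0,0.39],"turn":[0,0,0]},{"travel":[0,0,0.40],"turn":[0,0,0]},{"travel":[0,0,0.408],"turn":[0,0,0]},{"travel":[0,0,0.412],"turn":[0,0,0]},{"travel":[0,0,0.412],"turn":[0,0,0]}]'
```

```text
t: 6.0
eef_pos: [634.8, 15.2, 63.3]
tool_rot: [0.832, 0.555, 0.0, 0.0]
wrist_force: [-0.5, -0.4, -0.4]
grip_width: 0.576
```

```bash
python3 -m creep '[{"travel":[0,0,0.007],"turn":[0,0,0]},{"travel":[0,0,0.012],"turn":[0,0,0]},{"travel":[0,0,0.012],"turn":[0,0,0]}]'
```

```text
t: 6.38
eef_pos: [634.7, 15.3, 60.8]
tool_rot: [0.832, 0.555, 0.0, -0.0]
wrist_force: [-1.1, 0.2, 2.0]
grip_width: 0.577
```

```bash
python3 -m creep '[{"travel":[0,0,0.003],"turn":[0,0,0]},{"travel":[0,0,0.003],"turn":[0,0,0]},{"travel":[0,0,0.003],"turn":[0,0,0]},{"travel":[0,0,0.003],"turn":[0,0,0]},{"travel":[0,0,0.003],"turn":[0,0,0]}]' 0.7
python3 -m creep '[{"travel":[0,0,-0.1],"turn":[0,0,0]},{"travel":[0,0,-0.3],"turn":[0,0,0]},{"travel":[0,0,-0.55],"turn":[0,0,0]},{"travel":[0,0,-0.65],"turn":[0,0,0]},{"travel":[0,0,-0.65],"turn":[0,0,0]}]' 1
python3 - <<'E'
from h import *
d=arm.get_image("top")
for b in blobs(d,"red",89): print(b)
for b in blobs(d,"yellow",42): print(b)
go(453,82,190,.373)
E
```

```text
t: 7.0
eef_pos: [634.6, 15.2, 59.9]
tool_rot: [0.832, 0.555, 0.0, -0.0]
wrist_force: [-0.0, -0.4, -0.1]
grip_width: 0.852
t: 7.62
eef_pos: [635.5, 15.2, 192.1]
tool_rot: [0.832, 0.555, 0.002, 0.001]
wrist_force: [-0.1, 0.5, -0.8]
grip_width: 0.998
([392, 98], (733.1, -183.3), -1.486, (99.6, 20.2))
t 7.67 travel [-0.041 -0.965  0.   ] turn z 1.023 tilt [-0.    -0.001] q7 -0.25
```

```bash
python3 -m creep '[{"travel":[-0.04,-0.96,0],"turn":[0,0,0.25]},{"travel":[-0.04,-0.96,0],"turn":[0,0,0.5]},{"travel":[-0.04,-0.96,0],"turn":[0,0,0.75]},{"travel":[-0.04,-0.96,0],"turn":[0,0,1]},{"travel":[-0.04,-0.96,0],"turn":[0,0,1]},{"travel":[-0.04,-0.96,0],"turn":[0,0,1]}]' 1 40
python3 - <<'E'
from h import *
d=arm.get_image("wrist"); cv2.imwrite("pics/w3.png",d["frame"][:,:,::-1])
for b in blobs(d,"yellow",42): print(b)
go(453,82,20,.373)
E
```

```text
t: 8.43
eef_pos: [453.1, 81.8, 188.7]
tool_rot: [0.981, 0.195, -0.001, 0.0]
wrist_force: [-0.6, 0.1, -0.9]
grip_width: 0.999
([323, 190], (451.2, 82.3), 0.371, (51.5, 34.2))
t 8.47 travel [ 0.001 -0.003  0.844] turn z 0.024 tilt [0.002 0.001] q7 -1.24
```

View pics/w3.png

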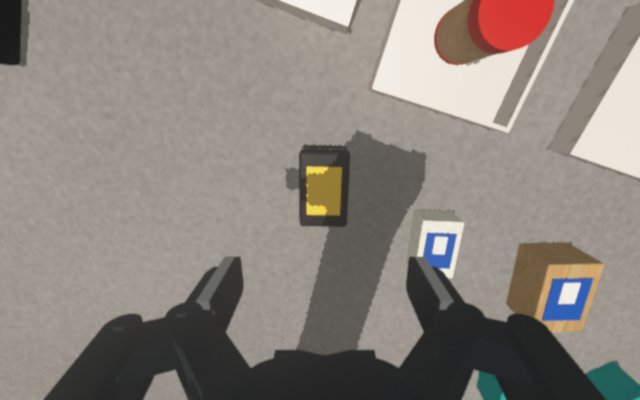

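The wrist view shows the case label at (323,190), so the centre is about (451,82). The tube stands upright in the red tray. Descending on the case.

```bash
python3 -m creep '[{"travel":[-0.01,0,0.2],"turn":[0,0,0.02]},{"travel":[-0.01,0,0.45],"turn":[0,0,0.02]},{"travel":[-0.01,0,0.65],"turn":[0,0,0.02]},{"travel":[-0.01,0,0.78],"turn":[0,0,0.02]},{"travel":[-0.01,0,0.83],"turn":[0,0,0.02]},{"travel":[-0.01,0,0.83],"turn":[0,0,0.02]}]' 1 50
python3 -m creep '[{"travel":[0,0,0],"turn":[0,0,0]},{"travel":[0,0,0],"turn":[0,0,0]},{"travel":[0,0,0],"turn":[0,0,0]},{"travel":[0,0,0],"turn":[0,0,0]},{"travel":[0,0,0],"turn":[0,0,0]},{"travel":[0,0,0],"turn":[0,0,0]}]' -1 50
python3 -m creep '[{"travel":[0,0,-0.15],"turn":[0,0,0]},{"travel":[0,0,-0.35],"turn":[0,0,0]},{"travel":[0,0,-0.55],"turn":[0,0,0]},{"travel":[0,0,-0.6],"turn":[0,0,0]},{"travel":[0,0,-0.6],"turn":[0,0,0]}]'
python3 -c "
from h import *
go(655.7,-192.8,142,.091)"
```

```text
t: 9.22
eef_pos: [452.3, 80.5, 23.5]
tool_rot: [0.983, 0.186, -0.001, 0.0]
wrist_force: [0.1, 0.2, -0.2]
grip_width: 1.001
t: 9.98
eef_pos: [453.1, 81.3, 24.9]
tool_rot: [0.982, 0.187, 0.001, -0.0]
wrist_force: [-0.8, 0.3, 6.1]
grip_width: 0.574
t: 10.6
eef_pos: [452.1, 81.3, 143.9]
tool_rot: [0.982, 0.187, 0.0, -0.0]
wrist_force: [1.1, 0.5, -3.2]
grip_width: 0.574
t 10.6 travel [0.444 1.649 0.008] turn z 0.362 tilt [-0.    -0.001] q7 -1.17
```

```bash
python3 -m creep '[{"travel":[0.04,0.15,0],"turn":[0,0,0]},{"travel":[0.1,0.35,0],"turn":[0,0,0]},{"travel":[0.15,0.55,0],"turn":[0,0,0]},{"travel":[0.2,0.75,0],"turn":[0,0,0]},{"travel":[0.24,0.9,0],"turn":[0,0,0]}]'
python3 -m creep '[{"travel":[0.05,0.19,0],"turn":[0,0,0.1]},{"travel":[0.1,0.39,0],"turn":[0,0,0.2]},{"travel":[0.16,0.57,0],"turn":[0,0,0.3]},{"travel":[0.19,0.7,0],"turn":[0,0,0.36]},{"travel":[0.2,0.75,0],"turn":[0,0,0.36]},{"travel":[0.2,0.75,0],"turn":[0,0,0.36]}]'
python3 - <<'E'
from h import *
d=arm.get_image("wrist"); cv2.imwrite("pics/w4.png",d["frame"][:,:,::-1])
for c in("red","yellow","blue"):
  for b in blobs(d,c,32): print(c,b)
go(655.7,-192.8,29,.091)
E
```

```text
t: 11.22
eef_pos: [562.5, -70.6, 141.5]
tool_rot: [0.983, 0.186, -0.002, -0.0]
wrist_force: [0.5, -0.2, -2.8]
grip_width: 0.576
t: 11.98
eef_pos: [654.2, -193.9, 142.1]
tool_rot: [0.999, 0.046, -0.001, -0.001]
wrist_force: [0.4, 0.5, -2.6]
grip_width: 0.578
red ([30, 222], (606.6, 69.3), -0.26, (77.1, 50.2))
red ([60, 104], (716.3, 22.2), -1.466, (99.2, 22.8))
yellow ([324, 292], (556.0, -202.7), 0.092, (106.9, 72.6))
yellow ([558, 267], (608.2, -421.7), 1.257, (104.9, 103.8))
yellow ([325, 103], (735.1, -186.6), -1.479, (99.8, 23.8))
blue ([195, 387], (419.3, -71.3), -0.51, (33.2, 17.0))
t 12.03 travel [0.009 0.001 0.567] turn z 0.002 tilt [ 0.002 -0.002] q7 -0.84
```

View pics/w4.png

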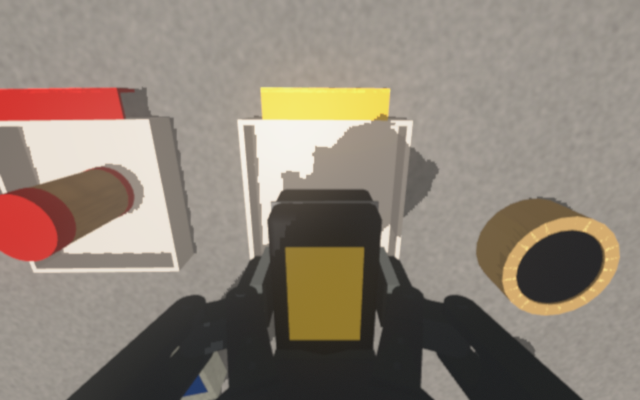

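The wrist view shows the case centred over the yellow tray. The card at (325,103) gives a tray centre of (653,-194), and the tool is there. Lowering it.

```bash
python3 -m creep '[{"travel":[0,0,0.15],"turn":[0,0,0]},{"travel":[0,0,0.32],"turn":[0,0,0]},{"travel":[0,0,0.46],"turn":[0,0,0]},{"travel":[0,0,0.53],"turn":[0,0,0]},{"travel":[0,0,0.55],"turn":[0,0,0]},{"travel":[0,0,0.56],"turn":[0,0,0]},{"travel":[0,0,0.568],"turn":[0,0,0]},{"travel":[0,0,0.568],"turn":[0,0,0]},{"travel":[0,0,0.568],"turn":[0,0,0]}]'
```

```text
t: 13.15
eef_pos: [655.4, -194.0, 30.7]
tool_rot: [0.999, 0.046, 0.0, 0.0]
wrist_force: [-0.8, 0.9, -2.3]
grip_width: 0.578
```

Still hanging (-2.3 N, its weight), so about 2 mm more.

```bash
python3 -m creep '[{"travel":[0,0,0.006],"turn":[0,0,0]},{"travel":[0,0,0.011],"turn":[0,0,0]},{"travel":[0,0,0.011],"turn":[0,0,0]}]'
```

```text
t: 13.52
eef_pos: [655.3, -194.0, 29.0]
tool_rot: [0.999, 0.046, 0.0, -0.0]
wrist_force: [-2.2, 1.7, 5.3]
grip_width: 0.58
```

```bash
python3 -m creep '[{"travel":[0,0,0],"turn":[0,0,0]},{"travel":[0,0,0],"turn":[0,0,0]},{"travel":[0,0,0],"turn":[0,0,0]},{"travel":[0,0,0],"turn":[0,0,0]},{"travel":[0,0,0],"turn":[0,0,0]}]' 0.7
python3 -m creep '[{"travel":[0,0,-0.1],"turn":[0,0,0]},{"travel":[0,0,-0.35],"turn":[0,0,0]},{"travel":[0,0,-0.6],"turn":[0,0,0]},{"travel":[0,0,-0.8],"turn":[0,0,0]},{"travel":[0,0,-0.8],"turn":[0,0,0]}]' 1
python3 -c "
from h import *
go(442,-214,190,.427)"
```

```text
t: 14.15
eef_pos: [655.2, -193.9, 28.0]
tool_rot: [0.999, 0.046, -0.0, -0.0]
wrist_force: [-0.4, 0.5, 0.1]
grip_width: 0.847
t: 14.78
eef_pos: [657.1, -195.6, 193.8]
tool_rot: [0.999, 0.046, 0.004, 0.001]
wrist_force: [-0.2, -0.4, -0.1]
grip_width: 0.997
t 14.78 travel [-1.08  -0.007  0.01 ] turn z -0.427 tilt [-0.009  0.002] q7 -0.87
```

```bash
python3 -m creep '[{"travel":[-1,0,0],"turn":[0,0,-0.2]},{"travel":[-1,0,0],"turn":[0,0,-0.4]},{"travel":[-1,0,0],"turn":[0,0,-0.43]},{"travel":[-1,0,0],"turn":[0,0,-0.43]},{"travel":[-1,0,0],"turn":[0,0,-0.43]},{"travel":[-1,0,0],"turn":[0,0,-0.43]}]' 1 60
python3 - <<'E'
from h import *
d=arm.get_image("wrist"); cv2.imwrite("pics/w5.png",d["frame"][:,:,::-1])
for b in blobs(d,"blue",50): print(b)
go(442,-214,24,.427)
E
```

```text
t: 15.52
eef_pos: [457.9, -212.0, 188.3]
tool_rot: [0.977, 0.214, 0.0, 0.001]
wrist_force: [0.5, 1.0, 0.8]
grip_width: 1.0
([633, 386], (385.0, -667.3), 0.77, (50.3, 23.8))
([316, 339], (289.0, -279.2), -1.174, (53.8, 42.8))
([562, 307], (446.0, -512.7), 1.363, (160.2, 9.4))
([319, 208], (440.4, -214.5), 0.417, (52.2, 40.1))
([173, 147], (439.6, -67.5), 0.349, (38.7, 28.7))
t 15.57 travel [-0.076 -0.025  0.821] turn z 0.006 tilt [-0.001  0.001] q7 -0.5
```

View pics/w5.png

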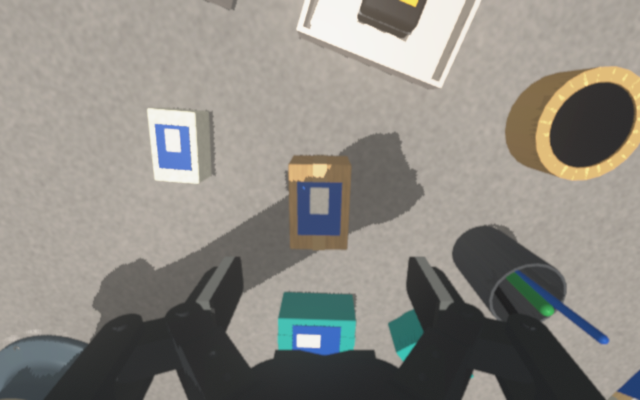

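The wrist view shows the big brown carton's label at (319,208), giving (440,-214.5) and yaw 0.42. The case sits flat in the yellow tray. Descending.

```bash
python3 -m creep '[{"travel":[-0.08,-0.02,0.1],"turn":[0,0,0]},{"travel":[-0.08,-0.02,0.35],"turn":[0,0,0]},{"travel":[-0.08,-0.02,0.6],"turn":[0,0,0]},{"travel":[-0.08,-0.02,0.76],"turn":[0,0,0]},{"travel":[-0.08,-0.02,0.81],"turn":[0,0,0]},{"travel":[-0.08,-0.02,0.81],"turn":[0,0,0]}]' 1 60
python3 -m creep '[{"travel":[0,0,0],"turn":[0,0,0]},{"travel":[0,0,0],"turn":[0,0,0]},{"travel":[0,0,0],"turn":[0,0,0]},{"travel":[0,0,0],"turn":[0,0,0]},{"travel":[0,0,0],"turn":[0,0,0]},{"travel":[0,0,0],"turn":[0,0,0]}]' -1 60
python3 -m creep '[{"travel":[0,0,-0.15],"turn":[0,0,0]},{"travel":[0,0,-0.35],"turn":[0,0,0]},{"travel":[0,0,-0.55],"turn":[0,0,0]},{"travel":[0,0,-0.75],"turn":[0,0,0]},{"travel":[0,0,-0.8],"turn":[0,0,0]},{"travel":[0,0,-0.8],"turn":[0,0,0]}]'
python3 -c "
from h import *
go(662,193,188,.076)"
```

```text
t: 16.32
eef_pos: [440.4, -215.6, 25.9]
tool_rot: [0.977, 0.213, -0.0, 0.0]
wrist_force: [-0.1, -0.6, -0.4]
grip_width: 1.0
t: 17.08
eef_pos: [440.8, -215.5, 27.4]
tool_rot: [0.977, 0.213, 0.001, 0.0]
wrist_force: [-0.2, 1.2, 6.3]
grip_width: 0.698
t: 17.82
eef_pos: [439.6, -214.8, 185.8]
tool_rot: [0.977, 0.214, 0.0, -0.0]
wrist_force: [-0.3, 0.4, -4.0]
grip_width: 0.693
t 17.82 travel [ 1.862 -1.389 -0.009] turn z 0.451 tilt [-0.    -0.001] q7 -0.48
```

```bash
python3 -m creep '[{"travel":[0.12,-0.09,0],"turn":[0,0,0]},{"travel":[0.3,-0.22,0],"turn":[0,0,0]},{"travel":[0.48,-0.36,0],"turn":[0,0,0]},{"travel":[0.66,-0.49,0],"turn":[0,0,0]},{"travel":[0.84,-0.63,0],"turn":[0,0,0]},{"travel":[0.93,-0.69,0],"turn":[0,0,0]}]'
python3 -m creep '[{"travel":[0.15,-0.11,0],"turn":[0,0,0.1]},{"travel":[0.33,-0.24,0],"turn":[0,0,0.2]},{"travel":[0.51,-0.38,0],"turn":[0,0,0.3]},{"travel":[0.69,-0.51,0],"turn":[0,0,0.4]},{"travel":[0.85,-0.63,0],"turn":[0,0,0.45]},{"travel":[0.93,-0.69,0],"turn":[0,0,0.45]},{"travel":[0.93,-0.69,0],"turn":[0,0,0.45]},{"travel":[0.93,-0.69,0],"turn":[0,0,0.45]}]'
python3 - <<'E'
from h import *
d=arm.get_image("wrist"); cv2.imwrite("pics/w6.png",d["frame"][:,:,::-1])
s=arm.read_state()
for b in blobs(d,"blue",32): print(b)
print("held",blobs(d,"blue",s["eef_pos"][2]-27.4+50))
go(662,193,31.4,.076)
E
```

```text
t: 18.58
eef_pos: [551.0, -9.2, 183.6]
tool_rot: [0.977, 0.215, -0.002, -0.0]
wrist_force: [-0.5, -1.4, -3.9]
grip_width: 0.695
t: 19.58
eef_pos: [662.3, 187.5, 185.8]
tool_rot: [0.999, 0.037, -0.001, 0.001]
wrist_force: [0.8, -0.2, -3.9]
grip_width: 0.689
([323, 295], (522.8, 176.9), 0.061, (148.8, 113.5))
([318, 105], (742.3, 199.0), -1.498, (98.1, 22.0))
held [([323, 295], (662.6, 187.6), 0.061, (55.5, 42.3)), ([318, 105], (744.4, 195.8), -1.498, (36.5, 8.2))]
t 19.62 travel [ 0.    -0.028  0.774] turn z -0.004 tilt [0.001 0.001] q7 -1.46
```

View pics/w6.png

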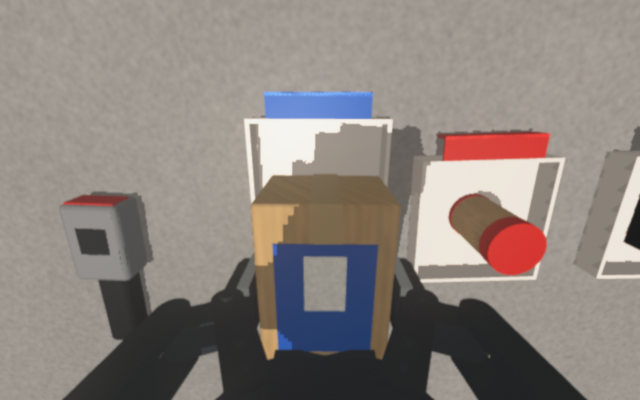

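The wrist view shows the carton over the blue tray with its label centred on the TCP. The card at (318,105) gives a tray centre of (660.5,193), so I need about 5 mm to the left.

```bash
python3 -m creep '[{"travel":[-0.01,-0.027,0.15],"turn":[0,0,0]},{"travel":[-0.01,-0.027,0.35],"turn":[0,0,0]},{"travel":[-0.01,-0.027,0.55],"turn":[0,0,0]},{"travel":[-0.01,-0.027,0.7],"turn":[0,0,0]},{"travel":[-0.01,-0.027,0.74],"turn":[0,0,0]},{"travel":[-0.01,-0.027,0.76],"turn":[0,0,0]},{"travel":[-0.01,-0.027,0.768],"turn":[0,0,0]},{"travel":[-0.01,-0.027,0.773],"turn":[0,0,0]},{"travel":[-0.01,-0.027,0.773],"turn":[0,0,0]}]'
```

```text
t: 20.75
eef_pos: [660.9, 196.0, 32.2]
tool_rot: [0.999, 0.038, 0.0, -0.0]
wrist_force: [0.1, -0.3, -3.7]
grip_width: 0.693
```

```bash
python3 -m creep '[{"travel":[0,0.012,0.003],"turn":[0,0,0]},{"travel":[0,0.012,0.006],"turn":[0,0,0]},{"travel":[0,0.012,0.008],"turn":[0,0,0]},{"travel":[0,0.012,0.008],"turn":[0,0,0]}]'
```

```text
t: 21.25
eef_pos: [661.3, 193.8, 31.6]
tool_rot: [0.999, 0.038, 0.001, -0.001]
wrist_force: [-3.6, 1.1, 6.4]
grip_width: 0.694
```

Contact (6 N). Releasing and moving up.

```bash
python3 -m creep '[{"travel":[0,0,0],"turn":[0,0,0]},{"travel":[0,0,0],"turn":[0,0,0]},{"travel":[0,0,0],"turn":[0,0,0]},{"travel":[0,0,0],"turn":[0,0,0]},{"travel":[0,0,0],"turn":[0,0,0]}]' 0.8
python3 -m creep '[{"travel":[0,0,-0.1],"turn":[0,0,0]},{"travel":[0,0,-0.35],"turn":[0,0,0]},{"travel":[0,0,-0.6],"turn":[0,0,0]},{"travel":[0,0,-0.8],"turn":[0,0,0]},{"travel":[0,0,-0.8],"turn":[0,0,0]}]' 1
python3 -c "
from h import *
go(436,-61.5,190,.33)"
```

```text
t: 21.88
eef_pos: [660.7, 193.3, 29.8]
tool_rot: [0.999, 0.038, -0.0, 0.0]
wrist_force: [-0.9, 0.2, 0.3]
grip_width: 0.905
t: 22.5
eef_pos: [663.3, 193.1, 195.7]
tool_rot: [0.999, 0.038, 0.004, -0.001]
wrist_force: [0.4, -0.7, -0.6]
grip_width: 1.001
t 22.5 travel [-1.23   1.183  0.015] turn z -0.323 tilt [-0.009 -0.003] q7 -1.47
```

```bash
python3 -m creep '[{"travel":[-0.62,0.59,0],"turn":[0,0,0]},{"travel":[-0.62,0.59,0],"turn":[0,0,0]},{"travel":[-0.62,0.59,0],"turn":[0,0,0]},{"travel":[-0.62,0.59,0],"turn":[0,0,0]}]' 1 40
python3 -m creep '[{"travel":[-0.61,0.59,0],"turn":[0,0,-0.2]},{"travel":[-0.61,0.59,0],"turn":[0,0,-0.32]},{"travel":[-0.61,0.59,0],"turn":[0,0,-0.32]},{"travel":[-0.61,0.59,0],"turn":[0,0,-0.32]},{"travel":[-0.61,0.59,0],"turn":[0,0,-0.32]}]'
python3 - <<'E'
from h import *
d=arm.get_image("wrist"); cv2.imwrite("pics/w7.png",d["frame"][:,:,::-1])
for b in blobs(d,"blue",35): print(b)
go(436,-61.5,21,.33)
d=arm.get_image("top"); cv2.imwrite("pics/t7.png",d["frame"][:,:,::-1])
print([b for b in blobs(d,"blue",54) if b[1][0]>600])
print([b for b in blobs(d,"yellow",46)])
E
```

```text
t: 23.0
eef_pos: [543.3, 62.8, 190.1]
tool_rot: [0.999, 0.035, -0.001, -0.001]
wrist_force: [0.2, 1.2, -0.2]
grip_width: 1.002
t: 23.62
eef_pos: [434.6, -59.9, 190.2]
tool_rot: [0.987, 0.164, 0.001, -0.0]
wrist_force: [0.4, 0.3, -0.2]
grip_width: 0.999
([585, 365], (316.7, -456.1), 1.045, (57.8, 14.3))
([326, 189], (433.9, -61.0), 0.345, (39.4, 28.3))
t 23.68 travel [0.002 0.011 0.846] turn z -0.0 tilt [-0.001  0.   ] q7 -0.99
[([246, 121], (662.9, 193.8), 0.034, (49.2, 38.7)), ([247, 95], (734.4, 194.0), -1.495, (96.1, 19.2))]
[([397, 126], (655.9, -193.9), 0.089, (53.5, 37.5)), ([392, 98], (731.5, -182.6), -1.483, (99.5, 21.3))]
```

View pics/w7.png

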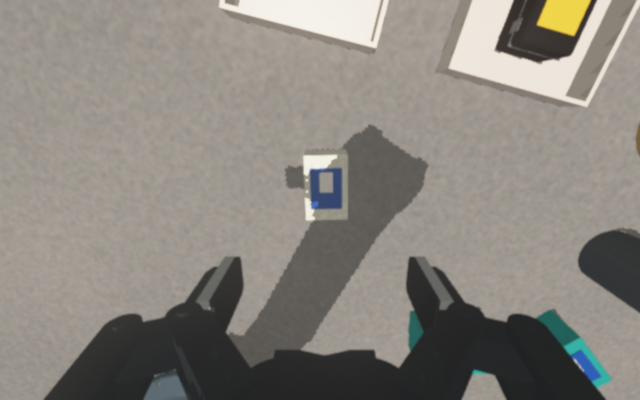

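View pics/t7.png

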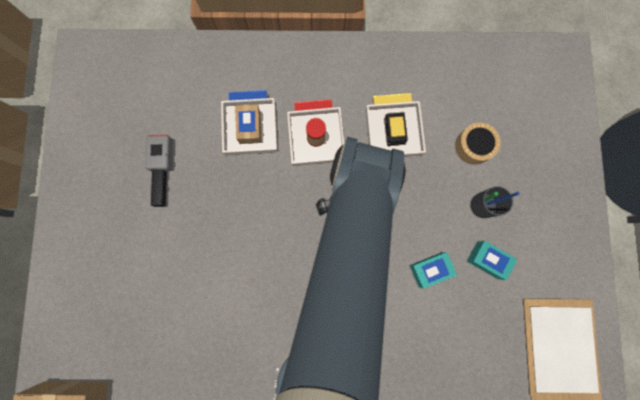

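The wrist view shows the small carton at (326,189), giving (434,-61) and yaw 0.34, and the tool is over it. The top view shows the big carton in the blue tray at (247,121), the tube in red and the case in yellow. Descending.

```bash
python3 -m creep '[{"travel":[0,0.005,0.2],"turn":[0,0,-0.01]},{"travel":[0,0.005,0.45],"turn":[0,0,-0.01]},{"travel":[0,0.005,0.65],"turn":[0,0,-0.01]},{"travel":[0,0.005,0.78],"turn":[0,0,-0.01]},{"travel":[0,0.005,0.835],"turn":[0,0,-0.01]},{"travel":[0,0.005,0.835],"turn":[0,0,-0.01]}]' 1 30
python3 -m creep '[{"travel":[0,0,0],"turn":[0,0,0]},{"travel":[0,0,0],"turn":[0,0,0]},{"travel":[0,0,0],"turn":[0,0,0]},{"travel":[0,0,0],"turn":[0,0,0]},{"travel":[0,0,0],"turn":[0,0,0]},{"travel":[0,0,0],"turn":[0,0,0]}]' -1 30
python3 -m creep '[{"travel":[0,0,-0.15],"turn":[0,0,0]},{"travel":[0,0,-0.35],"turn":[0,0,0]},{"travel":[0,0,-0.55],"turn":[0,0,0]},{"travel":[0,0,-0.75],"turn":[0,0,0]},{"travel":[0,0,-0.8],"turn":[0,0,0]},{"travel":[0,0,-0.8],"turn":[0,0,0]}]'
python3 -c "
from h import *
go(661,193.5,185,.07)"
```

```text
t: 24.48
eef_pos: [434.1, -61.4, 22.5]
tool_rot: [0.986, 0.167, -0.0, 0.0]
wrist_force: [0.1, 0.4, -0.3]
grip_width: 1.003
t: 25.22
eef_pos: [434.5, -61.5, 23.7]
tool_rot: [0.986, 0.167, 0.001, -0.0]
wrist_force: [-0.5, 0.6, 6.6]
grip_width: 0.523
t: 25.98
eef_pos: [433.6, -61.2, 182.9]
tool_rot: [0.986, 0.167, 0.0, -0.001]
wrist_force: [-0.1, -0.4, -1.1]
grip_width: 0.519
t 25.98 travel [ 1.493 -0.827 -0.008] turn z 0.339 tilt [-0.001 -0.001] q7 -0.94
```

```bash
python3 -m creep '[{"travel":[0.15,-0.08,0],"turn":[0,0,0]},{"travel":[0.35,-0.19,0],"turn":[0,0,0]},{"travel":[0.55,-0.31,0],"turn":[0,0,0]},{"travel":[0.75,-0.42,0],"turn":[0,0,0]},{"travel":[0.9,-0.52,0],"turn":[0,0,0.17]},{"travel":[0.9,-0.52,0],"turn":[0,0,0.33]},{"travel":[0.9,-0.52,0],"turn":[0,0,0.33]},{"travel":[0.9,-0.52,0],"turn":[0,0,0.33]}]'
python3 - <<'E'
from h import *
d=arm.get_image("wrist"); cv2.imwrite("pics/w8.png",d["frame"][:,:,::-1])
z=arm.read_state()["eef_pos"][2]
for b in blobs(d,"blue",54): print(b)
print("held",[b for b in blobs(d,"blue",z-23.7+35)])
go(661,193.5,185,.07)
E
```

```text
t: 26.98
eef_pos: [568.7, 95.1, 181.7]
tool_rot: [0.999, 0.038, -0.001, 0.0]
wrist_force: [0.0, 0.3, -1.1]
grip_width: 0.523
([324, 284], (469.4, 87.5), 0.085, (92.6, 68.4))
([213, 78], (661.5, 194.0), 0.065, (54.1, 41.7))
held [([324, 284], (569.1, 95.2), 0.085, (42.1, 31.1)), ([213, 78], (656.3, 143.7), 0.065, (24.6, 19.0))]
t 27.02 travel [ 0.497 -0.455 -0.015] turn z 0.008 tilt [0.001 0.   ] q7 -1.32
```

View pics/w8.png

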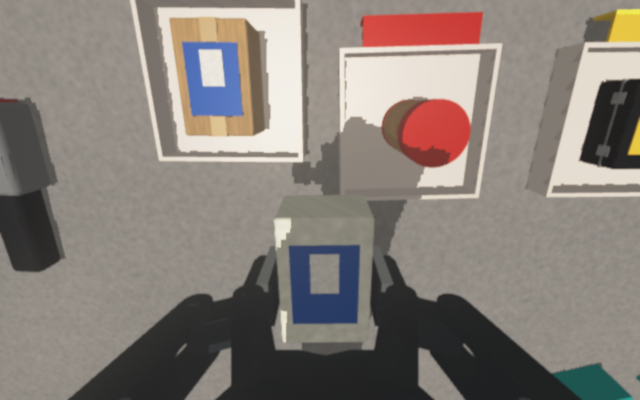

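The wrist view shows the big carton's label at (213,78), giving (661.5,194) and yaw 0.065. The small carton is held centred on the TCP.

```bash
python3 -m creep '[{"travel":[0.15,-0.14,0],"turn":[0,0,0.02]},{"travel":[0.32,-0.3,0],"turn":[0,0,0.02]},{"travel":[0.45,-0.41,0],"turn":[0,0,0.02]},{"travel":[0.5,-0.457,0.1],"turn":[0,0,0.02]},{"travel":[0.5,-0.457,0.25],"turn":[0,0,0.02]},{"travel":[0.5,-0.457,0.35],"turn":[0,0,0.02]},{"travel":[0.5,-0.457,0.4],"turn":[0,0,0.02]},{"travel":[0.5,-0.457,0.4],"turn":[0,0,0.02]},{"travel":[0.5,-0.457,0.4],"turn":[0,0,0.02]}]'
python3 - <<'E'
from h import *
go(661.5,193.8,77.7,.065)
go(661.5,193.8,77.7,.065)
E
```

```text
t: 28.15
eef_pos: [662.9, 194.4, 104.0]
tool_rot: [1.0, 0.03, 0.001, -0.0]
wrist_force: [0.9, 0.4, -0.5]
grip_width: 0.52
t 28.15 travel [-0.007  0.003  0.132] turn z -0.006 tilt [-0.002 -0.001] q7 -1.39
t 28.15 travel [-0.007  0.003  0.132] turn z -0.006 tilt [-0.002 -0.001] q7 -1.39
```

```bash
python3 -m creep '[{"travel":[-0.005,0.003,0.05],"turn":[0,0,0]},{"travel":[-0.005,0.003,0.09],"turn":[0,0,0]},{"travel":[-0.005,0.003,0.11],"turn":[0,0,0]},{"travel":[-0.005,0.003,0.118],"turn":[0,0,0]},{"travel":[-0.005,0.003,0.122],"turn":[0,0,0]},{"travel":[-0.005,0.003,0.122],"turn":[0,0,0]},{"travel":[-0.005,0.003,0.122],"turn":[0,0,0]}]'
```

```text
t: 29.02
eef_pos: [661.4, 194.0, 78.7]
tool_rot: [1.0, 0.03, 0.0, -0.0]
wrist_force: [0.6, -0.2, -0.6]
grip_width: 0.519
```

```bash
python3 -m creep '[{"travel":[0,0,0.003],"turn":[0,0,0]},{"travel":[0,0,0.006],"turn":[0,0,0]},{"travel":[0,0,0.006],"turn":[0,0,0]}]'
```

```text
t: 29.4
eef_pos: [661.3, 194.0, 77.9]
tool_rot: [1.0, 0.03, 0.0, -0.0]
wrist_force: [-2.5, 0.7, 3.1]
grip_width: 0.525
```

Contact (3 N). Releasing, then moving up and clear of the view.

```bash
python3 -m creep '[{"travel":[0,0,0],"turn":[0,0,0]},{"travel":[0,0,0],"turn":[0,0,0]},{"travel":[0,0,0],"turn":[0,0,0]},{"travel":[0,0,0],"turn":[0,0,0]},{"travel":[0,0,0],"turn":[0,0,0]}]' 0.5
python3 -m creep '[{"travel":[0,0,-0.1],"turn":[0,0,0]},{"travel":[0,0,-0.3],"turn":[0,0,0]},{"travel":[0,0,-0.5],"turn":[0,0,0]},{"travel":[0,0,-0.7],"turn":[0,0,0]},{"travel":[0,0,-0.7],"turn":[0,0,0]}]' 1
python3 -m creep '[{"travel":[-0.3,0.1,0],"turn":[0,0,0]},{"travel":[-0.6,0.3,0],"turn":[0,0,0]},{"travel":[-0.8,0.5,0],"turn":[0,0,0]},{"travel":[-0.8,0.5,0],"turn":[0,0,0]},{"travel":[-0.8,0.5,0],"turn":[0,0,0]},{"travel":[-0.8,0.5,0],"turn":[0,0,0]}]'
python3 - <<'E'
from h import *
for n in("top","scene","wrist"):
    d=arm.get_image(n); cv2.imwrite(f"pics/end_{n}.png",d["frame"][:,:,::-1])
    print(n,[b for b in blobs(d,"blue",89) if 600<b[1][0]<720 and b[1][1]>100], [b[:3] for b in blobs(d,"red",89)],[b[:3] for b in blobs(d,"yellow",46)])
print(arm.read_state()["t"])
w=[cv2.imread(f"pics/end_{n}.png") for n in("scene","wrist")]
cv2.imwrite("pics/end_a.png",np.vstack([w[0][150:370,100:520],w[1][:220,0:420]]))
cv2.imwrite("pics/end_b.png",w[1])
E
```

```text
t: 30.02
eef_pos: [661.2, 193.9, 77.2]
tool_rot: [1.0, 0.03, -0.0, -0.0]
wrist_force: [0.5, -0.3, 0.4]
grip_width: 0.752
t: 30.65
eef_pos: [663.7, 193.5, 222.9]
tool_rot: [1.0, 0.03, 0.004, -0.001]
wrist_force: [-0.2, -0.3, -0.2]
grip_width: 1.001
t: 31.4
eef_pos: [508.6, 85.6, 217.5]
tool_rot: [1.0, 0.031, 0.0, 0.0]
wrist_force: [-0.0, -0.2, -0.2]
grip_width: 1.002
top [] [([316, 129], (632.8, 16.0), 0.01), ([315, 104], (695.4, 16.8), -1.47)] [([397, 126], (655.9, -193.8), 0.096), ([392, 98], (731.8, -182.5), -1.486)]
scene [([355, 292], (662.0, 194.1), 0.054, (39.7, 29.0))] [([467, 344], (657.7, 414.9), -1.528), ([270, 290], (738.0, 43.7), -1.465), ([285, 247], (640.2, 18.0), 0.529)] [([188, 256], (743.3, -174.9), -1.482), ([206, 223], (655.0, -194.2), 0.094)]
wrist [([196, 13], (649.7, 193.2), -1.508, (31.0, 18.0))] [([420, 50], (634.5, 16.4), -0.75)] [([626, 54], (653.8, -192.1), 0.107)]
31.55
```

View pics/end_a.png

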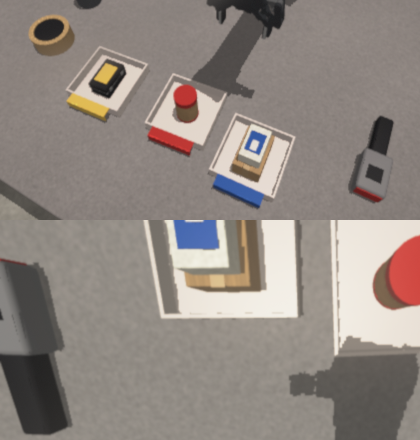

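View pics/end_top.png

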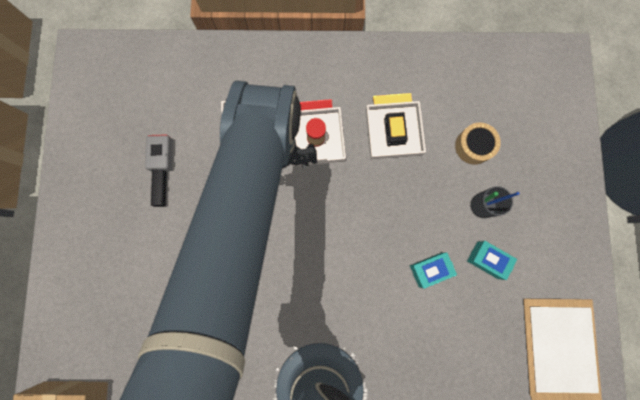

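The scene crop shows the white carton squarely on the brown one, with its label at scene pixel (355,292), giving (662,194). The tube is upright and the case is flat. In the top view the scanner at (158,170), pen cup at (497,200) and tape roll at (480,142) have not moved. Handing in.

```bash
python3 -c "
from rig import arm
print(arm.finish_job())"
```

```text
the job is handed in; nothing more can be done
None
```

All four parcels are in their trays and let go, and I handed the job in at about 31.6 s of the 120 s. They went in the order tube, case, big carton, small carton, and each was lowered until it touched (about 2–6 N) before I opened the jaws.

- **Small carton on big:** the last scene view put the small carton at (662.0, 194.1), yaw 0.054. The big carton was at (661.5, 194.0), yaw 0.065, measured before stacking. That is about 0.5 mm and 0.01 rad apart, well within the 2 mm calibration.
- **Tube and case:** both are within about 3 mm of their tray centres, the tube upright in red and the case flat in yellow with its label up.
- **Other objects:** the pen cup, tape roll, scanner and turquoise cartons sit where they were in the first picture.
- **Checks that fell short:** in the final top view the arm hid the blue tray, and the wrist view caught only part of the stack. The stack check therefore rests on the scene view, with the wrist view agreeing as far as it shows.

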